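Open the blow mould and hold it for the glassblower

TASK

Open the wooden blow mould so that the tumbler inside can be lifted out: first squeeze the two lugs of the catch beside the hinge together until they stop, then those of the catch at the free end. Then swing the front half by its upright handle past the click about half-way and wide open, roughly square to the back half, and finish while still holding it there by the handle, because a spring pulls it shut. Do not disturb the tumbler or the other things on the bench.

Things in the scene. Friction and masses are not known exactly. Their poses are not given: they have to be found in the camera images.
- mould: two-part wooden blow mould on a fixed steel plate, 220 mm wide (y), 150 mm deep (x), top 112 mm above the bench. Origin at bench height on the axis of the eight-sided cavity (72 mm across). z up; the halves meet at x = 0: the back half (x above 0) is fixed, the front half (towards the robot) swings. Upright hinge pin at x = 0, y = +118 mm (left seen from the robot)
- hinge_axis (a point): point on the upright hinge pin's axis, at the height of the mould's top face (112 mm above the bench)
- hinge_catch_mid (a point): middle between the two upright steel lugs of the catch nearer the hinge, on the back half's top, 140 mm above the bench. Each lug is 10 mm thick (mould y), 26 mm wide (mould x), top at 152 mm; 50 mm over their outsides along mould y. Geared: pinched along mould y, each slides 10 mm towards this point (then 30 mm over the outsides), takes about 5 N, and stays there
- end_catch_mid (a point): the same for the identical catch near the free end, 136 mm from the other along the mould's -y. Each catch's hook (on the mould's top, up to 126 mm above the bench) keeps a stud of the front half, 128 mm high, until its lugs are home
- hinge_catch (a joint): travel of each lug of the catch nearer the hinge: 0 as found (holding), 0.010 m fully squeezed (released)
- end_catch (a joint): the same for the catch near the free end
- front_half (a joint): angle of the front half, rad: 0 closed, grows as its free end swings towards the robot (clockwise from above), stop at 1.65. A spring pulls it shut (about 2 N at the handle closed, 5 N wide open); a sprung ball clicks at roughly 0.8, passed with about 9 N there. Let go, it swings shut
- handle: upright round wooden handle, a sleeve turning freely on its own axis, on the front half, 24 mm in diameter, on a disc 34 mm wide and 4 mm high; origin at its foot (112 mm above the bench), top 56 mm higher. Closed, it stands at x = -55, y = -30 mm in the mould's frame, 158 mm from the hinge axis; it swings with the front half
- tumbler: clear glass tumbler standing loose in the mould's cavity, 58 mm wide at the rim, 104 mm high, its rim 116 mm above the bench; origin at its underside
- paddle: wooden paddle lying on the bench, 270 mm long, a bystander; origin at the middle of its underside
- frit_jar: green glass jar with steel lid, 68 mm wide, 95 mm high, a bystander; origin at its underside
- paperweight: clear glass paperweight, 68 mm wide, 50 mm high, a bystander; origin at its underside
Not all that is in view belongs to the job. What is shaped like the tumbler but blue, pink or red is not meant.

How it is judged:
On the way, in this order (a step that is already met when the one before it is completed fails the run):
1. the catch nearer the hinge is squeezed home, the other still untouched (value of joint hinge_catch above 0.0085 m and value of joint end_catch below 0.004 m), for 0.1 s.
2. the catch at the free end is squeezed home too (value of joint hinge_catch above 0.008 m and value of joint end_catch above 0.0085 m), for 0.1 s.
3. the front half is past its click (value of joint front_half above 1 rad), for 0.1 s.
At the end, for the whole second after the job is handed in: the front half stands still more than 1.25 rad open, the fingers are on its handle with more than 1.5 N, both catches are still released (over 7 mm), and the tumbler stands upright in its place (within 15 mm of the cavity's axis) (value of joint front_half above 1.25 rad and velocity of joint front_half between -0.1 and 0.1 rad/s and contact force between the fingers and handle above 1.5 N and value of joint each of hinge_catch, end_catch above 0.007 m and angle between tumbler's own z axis and vertical below 0.15 rad and horizontal distance between tumbler and mould below 0.015 m and height (world z) of tumbler below 0.02 m); the arm keeps its last pose, push and grip.
It fails at once if the free-end catch is squeezed before the one beside the hinge (value of joint end_catch above 0.005 m and value of joint hinge_catch below 0.007 m).
It fails at once if the tumbler is knocked (angle between tumbler's own z axis and vertical above 0.3 rad or distance of tumbler from where it was at the start of the episode above 0.02 m).
It fails at once if a bystander is disturbed (distance of any of paddle, frit_jar, paperweight from where it was at the start of the episode above 0.03 m or angle between frit_jar's own z axis and vertical above 0.5 rad).
It also fails if it takes over 45 s, if anything falls off the work surface, if the arm or the gripper's body presses on something with over 40 N, if the wrist force passes 120 N, or if a joint passes its speed limit or range.

ROBOT

A 6-joint arm with a two-finger parallel gripper is mounted at the origin on the work surface. World frame = base frame: x ahead of the robot, y to its left, z up, the work surface at z = 0. Lengths are in m, angles in rad, forces in N, time in s.
With the tool pointing down it reaches from about 0.3 to 0.85 m from the base axis. Payload 4.2 kg.
Tool frame: the origin (TCP) lies between the finger pads; the fingertips stand arm.tips_ahead ahead of it and the grasp point (between the pads) lies 3 mm ahead of it (arm.tips_ahead is the distance from the TCP to the fingertips, in m); x points along the fingers, z is the direction in which the jaws open and shut, and the axes are right-handed (so a half turn about x gives the same grasp; the last joint's range is limited). The gripper opens to 91 mm and grips with 3 to 60 N. Pads are 32 mm wide; open, the fingers measure 118 mm over their backs; the gripper's body (76 mm by 178 mm) begins 60 mm behind the grasp point.
Start: joints at [-1.249, 0.32, 1.565, -0, 1.257, -0.02], TCP at [0.193, -0.542, 0.202] pointing down, gripper open.
Joint ranges: [-3.11, 3.11], [-0.84, 2.01], [0.21, 2.61], [-1.34, 4.49], [0.05, 2.63], [-2.56, 2.56]. Speed limits (rad/s): [2.57, 2.57, 3.14, 3.14, 3.14, 3.14].

INTERFACE

Orientations are given as a rotation vector (axis times angle).
In Python, from cell import arm gives the robot as it stands. The module is installed in compiled form; this text tells all that it offers.
- The arm moves only by the shell command python3 -m pendant 'ROWS' [FORCE]. ROWS is JSON, a list of rows, each a list of 7 numbers: the shift along the tool's x, y, z in units of 300 mm (1.0 is 300 mm), then the turn, a rotation vector about the tool's x, y, z in units of 90 degrees (1.0 is 90 degrees), then the gripper command: -1 is shut, 1 is fully open, values between are in proportion. In form: [[tx, ty, tz, ax, ay, az, gripper], ...]. A call has 1 to 8 rows; each row is the pose to reach, as a shift and turn from the pose measured when the call began, along the tool's axes at that moment; what a row does not reach only later rows make up. A row lasts 1/12 s, in which the tool goes at most 41.7 mm and 7.16 degrees, less where a joint would pass 70% of its speed; a pose out of reach is approached as far as the arm can. A call with a number of a shift or a turn outside -1 to 1 is refused whole. A call with a gripper value outside its range is refused whole. The fingers move at their own pace and stop on an object; FORCE is the grip in N (left out, the last holds). Time passes only in rows, so rows that repeat a pose let the fingers close. It gives the time, the measured TCP pose, the force and the opening at its end, in the units of the state.
- arm.read_state(): the state, without advancing time (a new reading comes with each control period).
- arm.read_camera(name): name is "scene" or "top"; returns a dict with "img" (420x560x3 uint8, red, green, blue), "fx", "fy", "cx", "cy" (pixels), "rvec" (rotation vector, rad) and "tvec" (3), from world to camera coordinates, as OpenCV has them. Camera axes: x right, y down, z forward; pixel columns grow to the right and rows downward; lengths in m; the calibration is good to about 2 mm. A picture is of the moment at which its call begins. There is no depth.
- arm.sign_off(): hands the job in, once; it reports no verdict.
Trained networks look in the newest picture that a camera, given by its name, has taken for a name from the list of things; names that differ only in an ending like _2 or _b are one class to them, and where a whole thing is asked for, a point or a joint stands for the part that bears it (a point fixed in the world has none). Each returns a list of dicts, best first, with "conf" (0 to 1); they miss things now and then, are a little off and sometimes report something else, mostly with a low value. They report only what shows in the picture. A call takes as long as a camera call. They do not tell look-alikes from the thing itself.
- arm.find_in(camera, name): "point" ([x, y, z] in m, in world coordinates, good to about 4 mm: the middle of the surface that is visible of it).
The state is a dict: "clock": time; "joints": joint angles; "joint_vel": joint speeds; "effort": joint torques, N m; "position": TCP position; "tool_rot": TCP orientation; "force": force on the tool from outside, world axes, zero at the start; "moment": the same for the moment, N m; "width": finger opening in m.
Only numpy, scipy, OpenCV 4.12 (cv2) and the standard library are available. Lean on these libraries where they do the work, as an engineer would, in place of code of your own. Each camera call takes 0.05 s, during which the arm holds its last target. There are 200 camera calls.

## Working session

There is one attempt and no reset: what is moved stays moved. The work goes in short steps, Python scripts to look and compute and a shell command to move; the robot and the scene stay as the last step left them, time stands still between calls to the robot, and variables do not carry over. Pictures are saved under pics/ and viewed, on a budget of 10 in all, crops included, one or two more only if the job needs it, and the job is handed in when it is done.

```bash
mkdir -p pics
python3 - <<'E'
from cell import arm
import cv2
s=arm.read_state();print({k:(v if not hasattr(v,'__len__') else [round(float(x),4) for x in v]) for k,v in s.items()}, arm.tips_ahead)
for c in("scene","top"):
    r=arm.read_camera(c);cv2.imwrite(f"pics/{c}0.png",r["img"][:,:,::-1])
    for n in("mould","hinge_axis","hinge_catch_mid","end_catch_mid","handle","tumbler","paddle","frit_jar","paperweight"):
        print(c,n,[([round(float(x),3) for x in d["point"]],round(float(d["conf"]),2)) for d in arm.find_in(c,n)][:3])
E
```

```text
{'clock': 0.0, 'joints': [-1.249, 0.3203, 1.5657, -0.0, 1.2574, -0.02], 'joint_vel': [0.0011, 0.0027, 0.0002, 0.0013, 0.0019, 0.001], 'effort': [-0.0004, -41.2457, -23.1971, 0.0727, 0.0458, -0.0001], 'position': [0.1926, -0.5412, 0.2008], 'tool_rot': [0.9549, 1.3532, -0.9532], 'force': [-0.4078, -0.1523, -0.4221], 'moment': [0.0064, -0.0022, -0.0007], 'width': 0.09103703158813337} 0.022
scene mould [([0.694, -0.104, 0.113], 0.57)]
scene hinge_axis [([0.694, -0.1, 0.109], 0.87)]
scene hinge_catch_mid [([0.693, -0.105, 0.108], 0.92)]
scene end_catch_mid [([0.689, -0.105, 0.111], 0.74)]
scene handle [([0.591, -0.139, 0.139], 0.71)]
scene tumbler [([0.788, -0.28, 0.069], 0.89), ([0.804, 0.002, 0.071], 0.86), ([0.625, -0.118, 0.105], 0.8)]
scene paddle [([0.517, -0.446, 0.015], 0.73)]
scene frit_jar [([0.564, 0.427, 0.067], 0.84)]
scene paperweight [([0.657, 0.394, 0.034], 0.73)]
top mould [([0.611, -0.099, 0.113], 0.62)]
top hinge_axis [([0.606, -0.102, 0.109], 0.6), ([0.653, -0.111, 0.082], 0.3)]
top hinge_catch_mid [([0.609, -0.102, 0.111], 0.71)]
top end_catch_mid [([0.612, -0.095, 0.106], 0.93)]
top handle [([0.579, -0.137, 0.155], 0.53)]
top tumbler [([0.802, -0.005, 0.063], 0.86), ([0.606, -0.101, 0.109], 0.75), ([0.639, 0.393, 0.038], 0.73)]
top paddle [([0.507, -0.446, 0.009], 0.57)]
top frit_jar [([0.533, 0.423, 0.095], 0.9)]
top paperweight [([0.64, 0.394, 0.042], 0.77), ([0.609, -0.1, 0.11], 0.28)]
```

View pics/scene0.png

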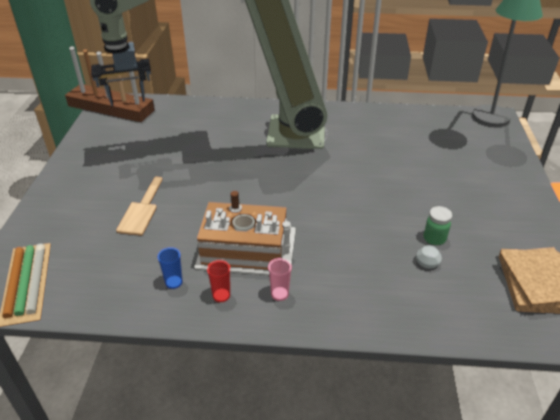

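View pics/top0.png

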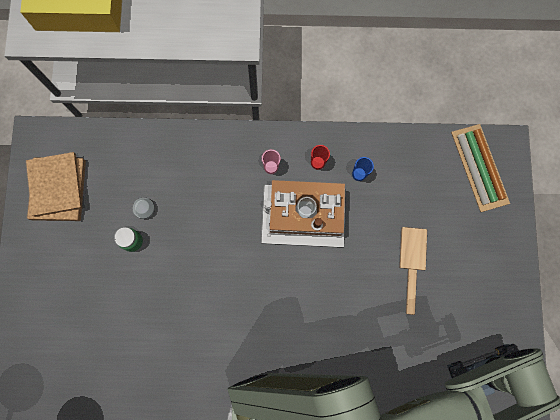

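The top view shows the mould at about (307,210) px, with its tumbler in the cavity at (307,206). The tumbler look-alikes are pink (271,160), red (319,156) and blue (362,168), all behind the mould. The clear one in the cavity is the one meant. The enlarged crop should confirm it and give the lugs and handle.

Run:
```python
import cv2
i=cv2.imread("pics/top0.png")[170:255,255:360]
cv2.imwrite("pics/top0c.png",cv2.resize(i,None,fx=7,fy=7,interpolation=cv2.INTER_CUBIC))
```

```text
(no output)
```

View pics/top0c.png

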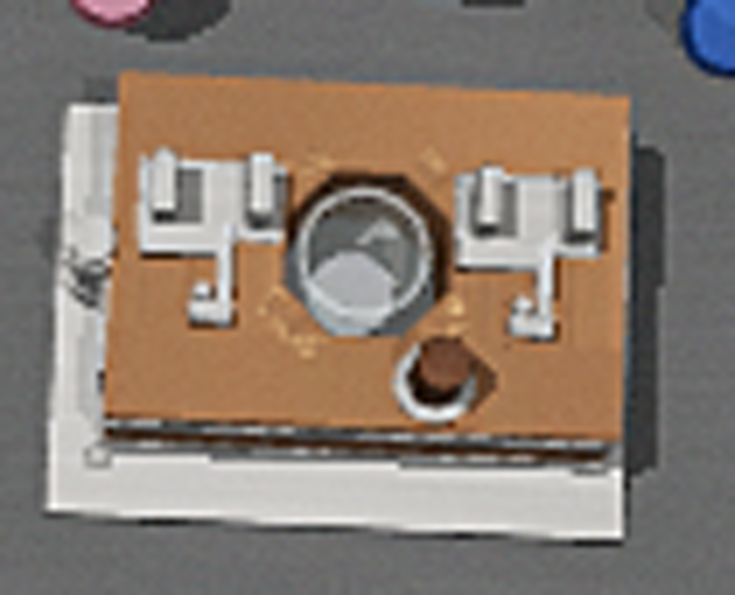

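```bash
cat > fit.py <<'E'
from cell import arm
import numpy as np,cv2
from scipy.optimize import least_squares
r=arm.read_camera("top");R=cv2.Rodrigues(np.array(r["rvec"],float))[0];t=np.array(r["tvec"],float)
print("cam",-R.T@t,r["fx"])
K=np.array([[r["fx"],0,r["cx"]],[0,r["fy"],r["cy"]],[0,0,1]])
def pr(P): q=(K@(R@np.array(P).T+t[:,None])).T;return q[:,:2]/q[:,2:]
def W(p,M): c,s=np.cos(p[2]),np.sin(p[2]);M=np.array(M,float);return np.c_[p[0]+c*M[:,0]-s*M[:,1],p[1]+s*M[:,0]+c*M[:,1],M[:,2]]
M=[[.075,.11,.112],[.075,-.11,.112],[-.075,.11,.112],[-.075,-.11,.112],[-.055,-.03,.168]]
px=np.array([[122,72],[630,97],[105,418],[618,440],[447,362]])/7+[255,170]-.43
f=least_squares(lambda p:(pr(W(p,M))-px).ravel(),[.61,-.1,0])
p=f.x;print("pose",p,"res",f.fun.round(2))
def back(u,z):
    d=R.T@np.linalg.solve(K,[*u,1]);o=-R.T@t;return o+d*(z-o[2])/d[2]
def loc(u,z):
    q=back(u,z)-[p[0],p[1],0];c,s=np.cos(p[2]),np.sin(p[2]);return np.array([c*q[0]+s*q[1],-s*q[0]+c*q[1]])
if __name__=="__main__":
    for n,u,z in [("hL",(163,155),.152),("hLbot",(163,220),.152),("hR",(262,158),.152),("eL",(488,170),.152),("eR",(583,175),.152),("rim",(366,253),.116)]:
        print(n,loc(np.array(u)/7+[255,170]-.43,z).round(4))
    M2=[[x,y+e,.152] for e in(.068,-.068) for y in(.025,.015,-.015,-.025) for x in(.02,.046)]
    print(((pr(W(p,M2))-[255,170]+.43)*7).round(0).tolist())
E
python3 fit.py
```

```text
cam [ 0.32020925 -0.00975724  1.70261862] 542.5170245616083
pose [ 0.63697699 -0.11430872 -0.03147854] res [-0.25  0.03  0.02 -0.06 -0.25 -0.28  0.57  0.11 -0.09  0.18]
hL [0.0303 0.09  ]
hLbot [0.0026 0.0888]
hR [0.0311 0.0486]
eL [ 0.0306 -0.0461]
eR [ 0.0304 -0.0859]
rim [-0.      0.0015]
[[155.0, 179.0], [158.0, 118.0], [179.0, 180.0], [182.0, 119.0], [250.0, 183.0], [253.0, 123.0], [274.0, 185.0], [277.0, 124.0], [480.0, 194.0], [482.0, 134.0], [504.0, 195.0], [506.0, 135.0], [575.0, 199.0], [577.0, 138.0], [599.0, 200.0], [601.0, 139.0]]
```

```bash
cat > go.py <<'E'
# usage: go.py lx ly z : shift/turn (row units) from the present pose to mould-frame point, tool down, jaws along mould y
import sys,numpy as np
from scipy.spatial.transform import Rotation as Q
from cell import arm
P=np.array([0.63698,-0.11431]);A=-0.03148
def T(lx,ly,z):
    c,s=np.cos(A),np.sin(A);return np.array([P[0]+c*lx-s*ly,P[1]+s*lx+c*ly,z])
s=arm.read_state();q=Q.from_rotvec(s["tool_rot"]);p=np.array(s["position"])
loc=lambda p:np.array([np.cos(A)*(p[0]-P[0])+np.sin(A)*(p[1]-P[1]),-np.sin(A)*(p[0]-P[0])+np.cos(A)*(p[1]-P[1]),p[2]])
print("t",s["clock"],"local",loc(p).round(4),"F",np.round(s["force"],1),"w",round(s["width"],4),"j",np.round(s["joints"],2))
print("tool axes\n",q.as_matrix().round(3))
if len(sys.argv)>3:
    lx,ly,z=map(float,sys.argv[1:4]);t=T(lx,ly,z)
    for sg in(1,-1):
        zz=sg*np.array([-np.sin(A),np.cos(A),0]);x=np.array([0,0,-1.]);G=np.c_[x,np.cross(zz,x),zz]
        print("target",t.round(4),"shift",(q.inv().apply(t-p)/.3).round(4),"turn",((q.inv()*Q.from_matrix(G)).as_rotvec()/(np.pi/2)).round(4))
E
python3 go.py .020 .068 .21
```

```text
t 1.05 local [-0.4306 -0.4412  0.2017] F [0.2 0.1 0.4] w 0.0914 j [-1.25  0.32  1.56 -0.    1.26 -0.02]
tool axes
 [[ 0.     0.942  0.335]
 [-0.     0.335 -0.942]
 [-1.    -0.     0.   ]]
target [ 0.6591 -0.047   0.21  ] shift [-0.0278  2.0175 -1.0329] turn [-1.7624e+00  0.0000e+00  2.0000e-04]
target [ 0.6591 -0.047   0.21  ] shift [-0.0278  2.0175 -1.0329] turn [ 2.376e-01  1.000e-04 -0.000e+00]
```

```bash
python3 -m pendant '[[-0.03,0.98,-0.5,0.2376,0,0,1],[-0.03,0.98,-0.5,0.2376,0,0,1],[-0.03,0.98,-0.5,0.2376,0,0,1],[-0.03,0.98,-0.5,0.2376,0,0,1],[-0.03,0.98,-0.5,0.2376,0,0,1],[-0.03,0.98,-0.5,0.2376,0,0,1],[-0.03,0.98,-0.5,0.2376,0,0,1],[-0.03,0.98,-0.5,0.2376,0,0,1]]' 20; python3 go.py .020 .068 .21
```

```text
clock: 1.72
position: [0.4177, -0.3032, 0.2109]
tool_rot: [1.232, 1.193, -1.232]
force: [0.6, -0.5, 0.2]
width: 0.091
t 1.7167 local [-0.2132 -0.1957  0.2109] F [ 0.6 -0.5  0.2] w 0.091 j [-0.65  0.22  1.68 -0.    1.24  0.95]
tool axes
 [[ 0.     1.    -0.032]
 [-0.001 -0.032 -1.   ]
 [-1.     0.     0.001]]
target [ 0.6591 -0.047   0.21  ] shift [ 0.0028  0.7774 -0.8792] turn [ 1.9999e+00 -5.0000e-04 -5.0000e-04]
target [ 0.6591 -0.047   0.21  ] shift [ 0.0028  0.7774 -0.8792] turn [-0.0001  0.0003 -0.0003]
```

```bash
python3 -m pendant '[[0,0.7774,-0.879,0,0,0,1],[0,0.7774,-0.879,0,0,0,1],[0,0.7774,-0.879,0,0,0,1],[0,0.7774,-0.879,0,0,0,1],[0,0.7774,-0.879,0,0,0,1],[0,0.7774,-0.879,0,0,0,1],[0,0.7774,-0.879,0,0,0,1],[0,0.7774,-0.879,0,0,0,1]]' 20;python3 -m pendant '[[0,0.07,-0.08,0,0,0,1],[0,0.07,-0.08,0,0,0,1]]'; python3 go.py .020 .068 .152
python3 - <<'E'
from cell import arm
import cv2
a=arm.read_camera("top")["img"][140:250,240:380];b=arm.read_camera("scene")["img"][150:290,160:320]
a=cv2.resize(a,(712,560)[::1] if 0 else (400,314),interpolation=2);b=cv2.resize(b,(400,350),interpolation=2)
import numpy as np
c=np.zeros((350,800,3),np.uint8);c[:314,:400]=a;c[:,400:]=b
cv2.imwrite("pics/h1.png",c[:,:,::-1])
E
```

```text
clock: 2.38
position: [0.6461, -0.0602, 0.2109]
tool_rot: [1.232, 1.193, -1.232]
force: [0.0, -1.4, -0.1]
width: 0.091
clock: 2.55
position: [0.6716, -0.0314, 0.2097]
tool_rot: [1.231, 1.196, -1.225]
force: [-0.7, 0.1, -0.4]
width: 0.091
t 2.55 local [0.032  0.0839 0.2097] F [-0.7  0.1 -0.4] w 0.091 j [-0.07  0.47  1.31  0.    1.36  1.53]
tool axes
 [[ 0.003  1.    -0.026]
 [ 0.002 -0.026 -1.   ]
 [-1.     0.003 -0.002]]
target [ 0.6591 -0.047   0.152 ] shift [ 0.192  -0.0407  0.0533] turn [-1.9965  0.0026 -0.0022]
target [ 0.6591 -0.047   0.152 ] shift [ 0.192  -0.0407  0.0533] turn [ 0.0035 -0.0014 -0.0017]
```

View pics/h1.png

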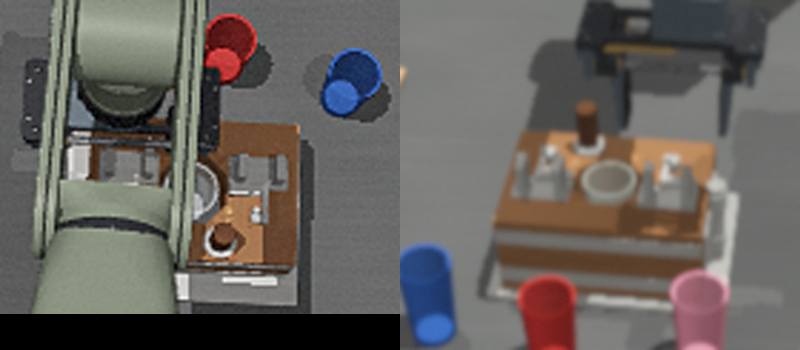

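Both catches, the handle, and the clear tumbler are visible. The fingers straddle the hinge catch, slightly off in x and y. I'll correct sideways first, then descend.

```bash
python3 -m pendant '[[0,-0.041,0.053,0.0035,-0.0014,-0.0017,1],[0,-0.041,0.053,0.0035,-0.0014,-0.0017,1],[0.1,-0.041,0.053,0.0035,-0.0014,-0.0017,1],[0.195,-0.041,0.053,0.0035,-0.0014,-0.0017,1],[0.195,-0.041,0.053,0.0035,-0.0014,-0.0017,1],[0.195,-0.041,0.053,0.0035,-0.0014,-0.0017,1]]'; python3 go.py .020 .068 .151
```

```text
clock: 3.15
position: [0.6541, -0.0521, 0.1508]
tool_rot: [1.23, 1.195, -1.242]
force: [0.1, -0.1, 0.5]
width: 0.0913
t 3.15 local [0.0151 0.0627 0.1508] F [ 0.1 -0.1  0.5] w 0.0913 j [-0.1   0.48  1.44 -0.    1.23  1.51]
tool axes
 [[-0.007  0.999 -0.036]
 [-0.003 -0.036 -0.999]
 [-1.    -0.007  0.003]]
target [ 0.6591 -0.047   0.151 ] shift [-0.0008  0.0161 -0.0178] turn [ 1.9972  0.0065 -0.003 ]
target [ 0.6591 -0.047   0.151 ] shift [-0.0008  0.0161 -0.0178] turn [-0.0028  0.0019  0.0041]
```

```bash
python3 -m pendant '[[0,0.016,-0.018,-0.0028,0.0019,0.0041,1],[0,0.016,-0.018,-0.0028,0.0019,0.0041,1],[0,0.016,-0.018,-0.0028,0.0019,0.0041,1]]'; python3 go.py .020 .068 .151
```

```text
clock: 3.4
position: [0.6602, -0.0468, 0.1527]
tool_rot: [1.234, 1.192, -1.23]
force: [0.0, -0.1, -0.5]
width: 0.0908
t 3.4 local [0.0211 0.0682 0.1527] F [ 0.  -0.1 -0.5] w 0.0908 j [-0.09  0.49  1.43  0.    1.23  1.51]
tool axes
 [[ 0.003  1.    -0.031]
 [-0.    -0.031 -1.   ]
 [-1.     0.003  0.   ]]
target [ 0.6591 -0.047   0.151 ] shift [ 0.0057 -0.0037  0.0005] turn [-1.9999e+00  3.4000e-03  1.0000e-04]
target [ 0.6591 -0.047   0.151 ] shift [ 0.0057 -0.0037  0.0005] turn [ 0.0001  0.0001 -0.0022]
```

```bash
python3 -m pendant '[[0.005,-0.003,0,0,0,0,-1],[0.005,-0.003,0,0,0,0,-1],[0.005,-0.003,0,0,0,0,-1],[0.005,-0.003,0,0,0,0,-1],[0.005,-0.003,0,0,0,0,-1],[0.005,-0.003,0,0,0,0,-1],[0.005,-0.003,0,0,0,0,-1],[0.005,-0.003,0,0,0,0,-1]]' 25; python3 go.py .020 .068 .151
```

```text
clock: 4.07
position: [0.6593, -0.0469, 0.1511]
tool_rot: [1.234, 1.192, -1.23]
force: [-0.2, 0.8, -0.4]
width: 0.0405
t 4.0667 local [0.0202 0.0681 0.1511] F [-0.2  0.8 -0.4] w 0.0405 j [-0.09  0.48  1.43  0.    1.22  1.51]
tool axes
 [[ 0.003  1.    -0.031]
 [-0.    -0.031 -1.   ]
 [-1.     0.003  0.   ]]
target [ 0.6591 -0.047   0.151 ] shift [ 0.0004 -0.0007  0.0004] turn [-1.9999e+00  3.3000e-03  2.0000e-04]
target [ 0.6591 -0.047   0.151 ] shift [ 0.0004 -0.0007  0.0004] turn [ 0.0001  0.0001 -0.0021]
```

```bash
python3 -m pendant '[[0,0,0,0,0,0,-1],[0,0,0,0,0,0,-1],[0,0,0,0,0,0,-1],[0,0,0,0,0,0,-1],[0,0,0,0,0,0,-1],[0,0,0,0,0,0,-1]]' 25
```

```text
clock: 4.57
position: [0.6593, -0.0468, 0.1512]
tool_rot: [1.234, 1.192, -1.23]
force: [0.0, -0.6, -0.0]
width: 0.0015
```

The opening of 1.5 mm means the fingers did not take the lugs (30 mm expected). I'll look before moving.

Run:
```python
from cell import arm
import cv2
import numpy as np
a=arm.read_camera("top")["img"][160:250,245:365];b=arm.read_camera("scene")["img"][170:280,180:310]
a=cv2.resize(a,(400,300),interpolation=2);b=cv2.resize(b,(400,338),interpolation=2)
c=np.zeros((340,800,3),np.uint8);c[:300,:400]=a;c[:338,400:]=b
cv2.imwrite("pics/h2.png",c[:,:,::-1])
```

```text
(no output)
```

View pics/h2.png

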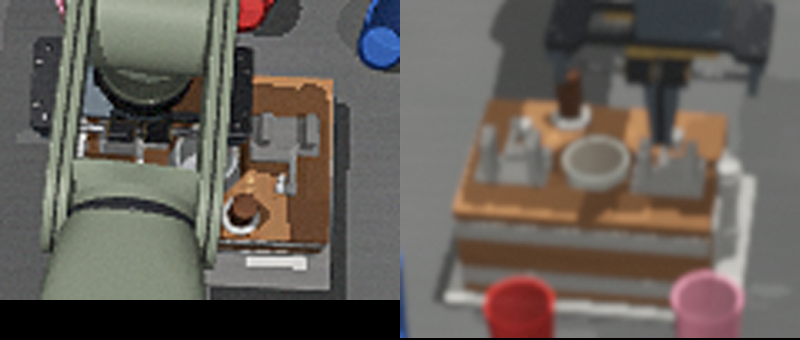

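Run:
```python
from cell import arm
import cv2,numpy as np
import importlib,sys
sys.argv=['x'];import go
r=arm.read_camera("scene");R=np.array(r["rvec"],float);t=np.array(r["tvec"],float)
print("cam",-cv2.Rodrigues(R)[0].T@t)
K=np.array([[r["fx"],0,r["cx"]],[0,r["fy"],r["cy"]],[0,0,1]])
def pr(n,lx,ly,z):
    u=cv2.projectPoints(go.T(lx,ly,z)[None],R,t,K,None)[0].ravel();print(n,lx,ly,z,"full",u.round(1),"h2",((u-[180,170])*[400/130,338/110]+[400,0]).round(0))
for n,a in [("tip",(.0202,.0681,.129)),("hA",(.033,.088,.152)),("hB",(.033,.048,.152)),("eA",(.033,-.048,.152)),("eB",(.033,-.088,.152)),("handle top",(-.055,-.03,.168)),("topcorner",(.075,.11,.112)),("topcorner",(.075,-.11,.112)),("fc",(-.075,-.11,.112)),("rim",(0,0,.116))]: pr(n,*a)
im=r["img"][185:260,190:300]
cv2.imwrite("pics/h3.png",cv2.resize(im,None,fx=7,fy=7,interpolation=cv2.INTER_CUBIC)[:,:,::-1])
```

```text
t 4.6667 local [0.0202 0.0681 0.1511] F [ 0.1 -0.3  0.5] w 0.0004 j [-0.09  0.48  1.43  0.    1.22  1.51]
tool axes
 [[ 0.003  1.    -0.031]
 [-0.    -0.031 -1.   ]
 [-1.     0.003  0.   ]]
cam [1.72848451 0.07535602 1.09073898]
tip 0.0202 0.0681 0.129 full [265.3 224.3] h2 [663. 167.]
hA 0.033 0.088 0.152 full [272.2 221.5] h2 [684. 158.]
hB 0.033 0.048 0.152 full [256.9 220.4] h2 [637. 155.]
eA 0.033 -0.048 0.152 full [220.6 217.7] h2 [525. 147.]
eB 0.033 -0.088 0.152 full [205.6 216.6] h2 [479. 143.]
handle top -0.055 -0.03 0.168 full [232.9 192.6] h2 [563.  69.]
topcorner 0.075 0.11 0.112 full [278.8 244.4] h2 [704. 229.]
topcorner 0.075 -0.11 0.112 full [195.3 238. ] h2 [447. 209.]
fc -0.075 -0.11 0.112 full [207.3 201.8] h2 [484.  98.]
rim 0 0 0.116 full [241.4 221.1] h2 [589. 157.]
```

View pics/h3.png

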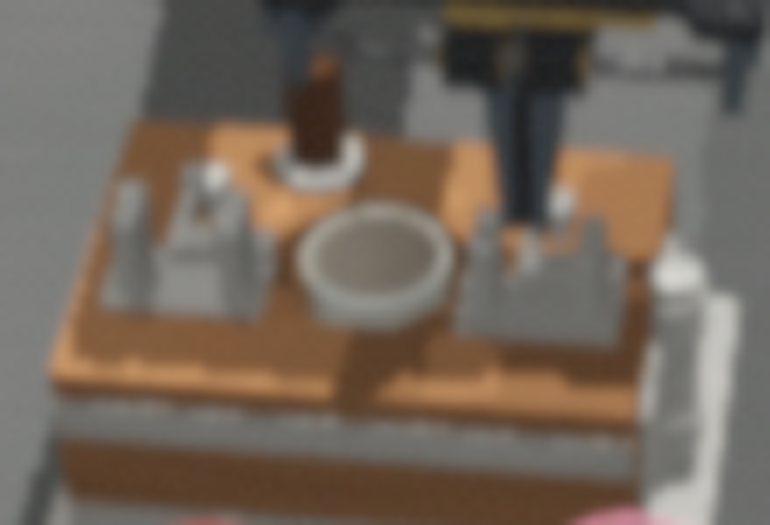

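```bash
python3 - <<'E' | tail -n +5
from cell import arm
import cv2,numpy as np,sys
sys.argv=['x'];import go
for cam,off,f in(("scene",(190,185),7),("top",(255,150),7)):
    r=arm.read_camera(cam);R=np.array(r["rvec"],float);t=np.array(r["tvec"],float)
    K=np.array([[r["fx"],0,r["cx"]],[0,r["fy"],r["cy"]],[0,0,1]])
    for n,a in [("tip",(.0202,.0681,.129)),("tip near",(.036,.0681,.129)),("tip far",(.004,.0681,.129)),("tip z.152",(.036,.0681,.152)),("body near L",(.058,.157,.208)),("body near R",(.058,-.021,.208)),("body far R",(-.018,-.021,.208)),("body far L",(-.018,.157,.208))]:
        u=cv2.projectPoints(go.T(*a)[None],R,t,K,None)[0].ravel();print(cam,n,u.round(1),((u-off)*f).round(0))
    if cam=="scene": a=cv2.resize(r["img"][170:250,200:310],None,fx=7,fy=7,interpolation=cv2.INTER_CUBIC)
    else: cv2.imwrite("pics/t4.png",cv2.resize(r["img"][150:230,250:360],None,fx=7,fy=7,interpolation=cv2.INTER_CUBIC)[:,:,::-1])
# brightened scene crop
a=np.clip(255*(a/255.)**.5,0,255).astype(np.uint8);cv2.imwrite("pics/h4.png",a[:,:,::-1])
E
```

```text
[-1.     0.003  0.   ]]
scene tip [265.3 224.3] [527. 275.]
scene tip near [264.6 228.3] [522. 303.]
scene tip far [266.1 220.2] [533. 247.]
scene tip z.152 [264.4 221.7] [521. 257.]
scene body near L [298.3 213.3] [758. 198.]
scene body near R [227.7 208.2] [264. 162.]
scene body far R [233.  189.6] [301.  32.]
scene body far L [300.8 194.3] [775.  65.]
top tip [285.  197.1] [210. 330.]
top tip near [285.2 191.9] [212. 293.]
top tip far [284.7 202.4] [208. 367.]
top tip z.152 [285.4 190.2] [213. 281.]
top body near L [255.  176.7] [ -0. 187.]
top body near R [317.7 179.7] [439. 208.]
top body far R [316.8 206. ] [433. 392.]
top body far L [253.5 203. ] [-10. 371.]Traceback (most recent call last):
  File "<stdin>", line 12, in <module>
TypeError: unsupported operand type(s) for /: 'tuple' and 'float'
```

View pics/t4.png

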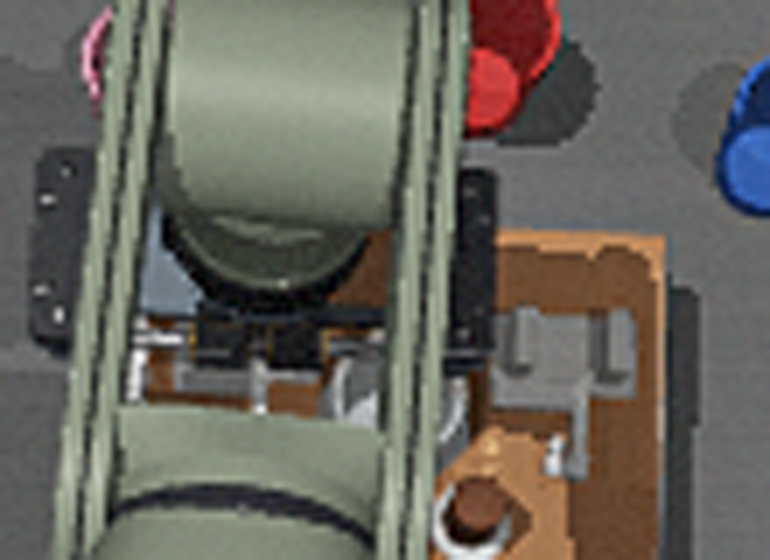

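The closed fingertips sit at (525,222) in the h3 crop. If they were at z = 0.129 they should show at about row 275–300. The body is offset upward the same way in both cameras. So the tool really rides about 25–30 mm higher than the nominal tips, and the fingers closed above the lug tops. I'll open, then go down in small steps watching the force.

```bash
python3 -m pendant '[[0,0,0,0,0,0,1],[0,0,0,0,0,0,1],[0,0,0,0,0,0,1],[0,0,0,0,0,0,1],[0,0,0,0,0,0,1],[0,0,0,0,0,0,1],[0,0,0,0,0,0,1],[0,0,0,0,0,0,1]]'; python3 -m pendant '[[0.01,0,0,0,0,0,1],[0.02,0,0,0,0,0,1],[0.03,0,0,0,0,0,1],[0.04,0,0,0,0,0,1],[0.04,0,0,0,0,0,1],[0.04,0,0,0,0,0,1]]'
cat > look.py <<'E'
import sys,cv2,numpy as np
name=sys.argv[1];tipz=float(sys.argv[2]);sys.argv=['x']
from cell import arm
import go
r=arm.read_camera("scene");R=np.array(r["rvec"],float);t=np.array(r["tvec"],float)
K=np.array([[r["fx"],0,r["cx"]],[0,r["fy"],r["cy"]],[0,0,1]])
im=cv2.resize(r["img"][175:260,190:300],None,fx=7,fy=7,interpolation=cv2.INTER_CUBIC)
l=go.loc(go.p)
for k,s in enumerate((1,-1)):
    u=cv2.projectPoints(go.T(l[0],l[1]+s*go.s["width"]/2,tipz)[None],R,t,K,None)[0].ravel();print("tip",((u-[190,175])*7).round(0))
cv2.imwrite(f"pics/{name}.png",im[:,:,::-1])
E
python3 look.py h5 .12
```

```text
clock: 5.48
position: [0.6593, -0.0468, 0.1511]
tool_rot: [1.234, 1.192, -1.23]
force: [-0.3, -0.8, 1.0]
width: 0.0507
clock: 5.98
position: [0.6592, -0.0468, 0.1387]
tool_rot: [1.233, 1.192, -1.23]
force: [1.1, -0.1, -1.0]
width: 0.09
t 5.9833 local [0.0201 0.0681 0.1387] F [ 1.1 -0.1 -1. ] w 0.09 j [-0.09  0.49  1.45  0.    1.2   1.51]
tool axes
 [[ 0.003  1.    -0.031]
 [-0.    -0.031 -1.   ]
 [-1.     0.003  0.   ]]
tip [646. 371.]
tip [411. 354.]
```

View pics/h5.png

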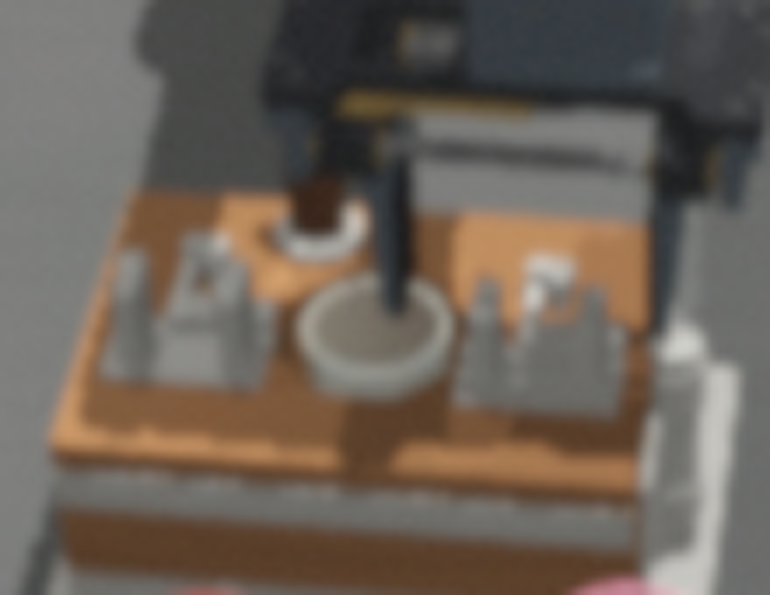

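Tips show at (397,312) and (665,330), with lugs at (487,285) and (592,290). They straddle the lugs but still ride at about z = 0.147, with the midpoint about 3 mm right of the lugs. I'll shift 3 mm, go 15 mm lower, and squeeze again.

```bash
python3 -m pendant '[[0.01,0,-0.008,0,0,0,1],[0.02,0,-0.008,0,0,0,1],[0.03,0,-0.008,0,0,0,1],[0.04,0,-0.008,0,0,0,1],[0.045,0,-0.008,0,0,0,1],[0.045,0,-0.008,0,0,0,1],[0.045,0,-0.008,0,0,0,1]]' && python3 -m pendant '[[0,0,0,0,0,0,-1],[0,0,0,0,0,0,-1],[0,0,0,0,0,0,-1],[0,0,0,0,0,0,-1],[0,0,0,0,0,0,-1],[0,0,0,0,0,0,-1],[0,0,0,0,0,0,-1],[0,0,0,0,0,0,-1]]' 25;python3 -m pendant '[[0,0,0,0,0,0,-1],[0,0,0,0,0,0,-1],[0,0,0,0,0,0,-1],[0,0,0,0,0,0,-1]]'
```

```text
clock: 6.62
position: [0.6594, -0.0445, 0.1253]
tool_rot: [1.233, 1.192, -1.23]
force: [0.1, -0.4, 0.3]
width: 0.0911
clock: 7.28
position: [0.6595, -0.0439, 0.1254]
tool_rot: [1.234, 1.193, -1.23]
force: [0.7, 2.1, -0.3]
width: 0.0406
clock: 7.62
position: [0.6595, -0.044, 0.1254]
tool_rot: [1.234, 1.193, -1.23]
force: [-0.3, 0.5, 0.1]
width: 0.0289
```

```bash
python3 -m pendant '[[0,0,0,0,0,0,-1],[0,0,0,0,0,0,-1],[0,0,0,0,0,0,-1]]' 40; python3 -m pendant '[[0,0,0,0,0,0,-1],[0,0,0,0,0,0,-1]]' 40
```

```text
clock: 7.87
position: [0.6595, -0.044, 0.1255]
tool_rot: [1.234, 1.193, -1.23]
force: [1.0, 0.9, 0.3]
width: 0.0279
clock: 8.03
position: [0.6594, -0.044, 0.1254]
tool_rot: [1.234, 1.193, -1.23]
force: [0.2, 0.5, 0.8]
width: 0.0281
```

The fingers stalled at 28 mm (30 mm expected fully squeezed), so the hinge catch is home. Now I'll open, lift, go 136 mm along mould −y (tool +z), and descend.

```bash
python3 -m pendant '[[0,0,0,0,0,0,1],[0,0,0,0,0,0,1],[0,0,0,0,0,0,1],[-0.05,0,0,0,0,0,1],[-0.1,0,0,0,0,0,1],[-0.14,0,0,0,0,0,1],[-0.14,0,0.12,0,0,0,1],[-0.14,0,0.24,0,0,0,1]]'; python3 -m pendant '[[0,0,0.12,0,0,0,1],[0,0,0.2133,0,0,0,1],[0,0,0.2133,0,0,0,1],[0,0,0.2133,0,0,0,1],[0,0,0.2133,0,0,0,1]]'; python3 go.py .020 -.0655 .1395;python3 look.py h6 .15
```

```text
clock: 8.7
position: [0.6579, -0.1154, 0.1688]
tool_rot: [1.232, 1.192, -1.225]
force: [1.2, 1.2, -0.5]
width: 0.0785
clock: 9.12
position: [0.656, -0.179, 0.1686]
tool_rot: [1.233, 1.193, -1.225]
force: [0.2, -0.2, -0.4]
width: 0.0909
t 9.1167 local [ 0.021  -0.064   0.1686] F [ 0.2 -0.2 -0.4] w 0.0909 j [-0.28  0.5   1.35  0.    1.28  1.31]
tool axes
 [[ 0.005  1.    -0.028]
 [ 0.001 -0.028 -1.   ]
 [-1.     0.005 -0.001]]
target [ 0.6549 -0.1804  0.1395] shift [ 0.097 -0.004  0.005] turn [-1.9978e+00  5.2000e-03 -9.0000e-04]
target [ 0.6549 -0.1804  0.1395] shift [ 0.097 -0.004  0.005] turn [ 0.0022 -0.0006 -0.0033]
t 9.1167 local [ 0.021  -0.064   0.1686] F [ 0.2 -0.2 -0.4] w 0.0909 j [-0.28  0.5   1.35  0.    1.28  1.31]
tool axes
 [[ 0.005  1.    -0.028]
 [ 0.001 -0.028 -1.   ]
 [-1.     0.005 -0.001]]
tip [298. 288.]
tip [ 61. 271.]
```

View pics/h6.png

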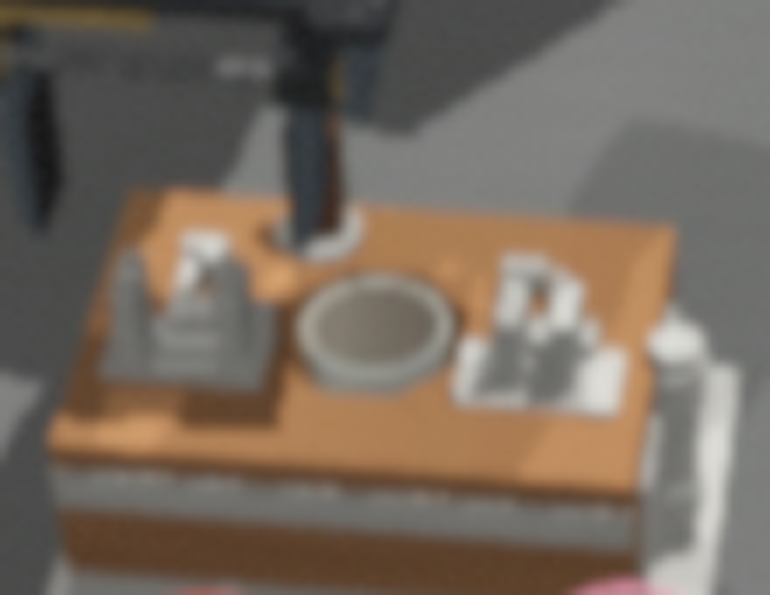

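The hinge catch's lugs are now together at (505,360) and (560,360), so it is released. The open fingers straddle the end catch's lugs at (130,255) and (235,265). I'll descend and squeeze.

```bash
python3 -m pendant '[[0.04,-0.003,0.002,0,0,0,1],[0.09,-0.003,0.002,0,0,0,1],[0.13,-0.003,0.002,0,0,0,1],[0.144,-0.003,0.002,0,0,0,1],[0.144,-0.003,0.002,0,0,0,1],[0.144,-0.003,0.002,0,0,0,1]]' 40 && python3 -m pendant '[[0,0,0,0,0,0,-1],[0,0,0,0,0,0,-1],[0,0,0,0,0,0,-1],[0,0,0,0,0,0,-1],[0,0,0,0,0,0,-1],[0,0,0,0,0,0,-1],[0,0,0,0,0,0,-1],[0,0,0,0,0,0,-1]]' 40;python3 -m pendant '[[0,0,0,0,0,0,-1],[0,0,0,0,0,0,-1],[0,0,0,0,0,0,-1],[0,0,0,0,0,0,-1],[0,0,0,0,0,0,-1],[0,0,0,0,0,0,-1],[0,0,0,0,0,0,-1]]'
```

```text
clock: 9.67
position: [0.6557, -0.1784, 0.1256]
tool_rot: [1.232, 1.193, -1.224]
force: [0.4, -0.2, 0.1]
width: 0.0914
clock: 10.33
position: [0.6557, -0.1798, 0.1257]
tool_rot: [1.23, 1.191, -1.225]
force: [0.0, -3.8, 0.5]
width: 0.0405
clock: 10.92
position: [0.6557, -0.1799, 0.1257]
tool_rot: [1.23, 1.191, -1.225]
force: [0.7, -3.1, 0.5]
width: 0.0286
```

Squeezed to 28.6 mm, as with the first. Now open, lift, and go over the handle.

```bash
python3 -m pendant '[[0,0,0,0,0,0,1],[0,0,0,0,0,0,1],[0,0,0,0,0,0,1],[-0.06,0,0,0,0,0,1],[-0.12,0,0,0,0,0,1],[-0.2,0,0,0,0,0,1],[-0.22,-0.1,-0.05,0,0,0,0.5],[-0.22,-0.24,-0.12,0,0,0,0.5]]'; python3 -m pendant '[[0,0,0,0,0,0,0.5],[0,0,0,0,0,0,0.5]]'; python3 go.py -.053 -.028 .119;python3 look.py h7 .17
```

```text
clock: 11.58
position: [0.5916, -0.1449, 0.1931]
tool_rot: [1.233, 1.185, -1.221]
force: [-1.8, -1.1, 0.4]
width: 0.0685
clock: 11.75
position: [0.5894, -0.1434, 0.1932]
tool_rot: [1.232, 1.188, -1.221]
force: [1.0, 0.5, 0.9]
width: 0.0685
t 11.75 local [-0.0466 -0.0306  0.1932] F [1.  0.5 0.9] w 0.0685 j [-0.26  0.37  1.51  0.    1.25  1.34]
tool axes
 [[ 0.011  1.    -0.026]
 [-0.002 -0.026 -1.   ]
 [-1.     0.011  0.002]]
target [ 0.5831 -0.1406  0.119 ] shift [ 0.247  -0.0239 -0.0092] turn [-1.9965e+00  1.0800e-02  1.5000e-03]
target [ 0.5831 -0.1406  0.119 ] shift [ 0.247  -0.0239 -0.0092] turn [ 0.0034  0.001  -0.0069]
t 11.75 local [-0.0466 -0.0306  0.1932] F [1.  0.5 0.9] w 0.0685 j [-0.26  0.37  1.51  0.    1.25  1.34]
tool axes
 [[ 0.011  1.    -0.026]
 [-0.002 -0.026 -1.   ]
 [-1.     0.011  0.002]]
tip [382. 139.]
tip [207. 126.]
```

View pics/h7.png

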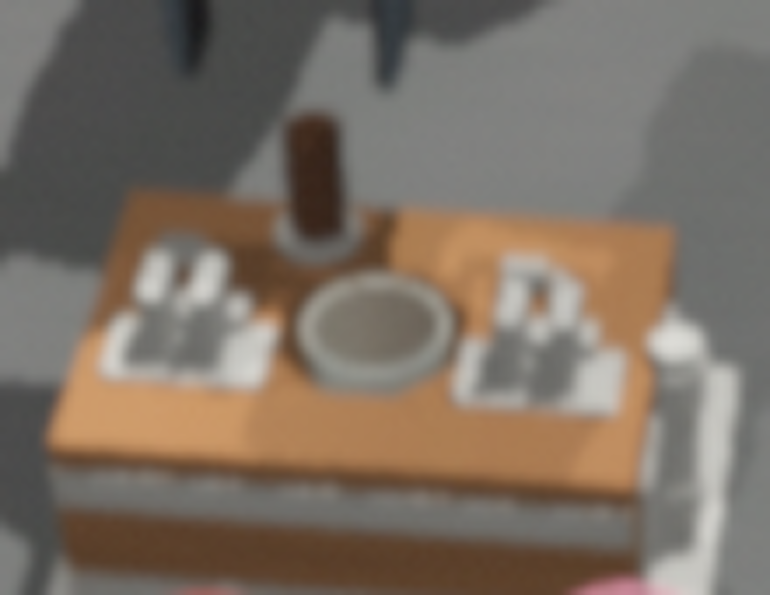

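Both catches show their lugs together at (145,335)/(205,335) and (500,360)/(555,360). The handle at (313,175) lies between the fingertips at (190,75) and (387,85). Next: over it, down, and grip.

```bash
python3 -m pendant '[[0,-0.022,-0.015,0,0,0,0.5],[0.05,-0.022,-0.015,0,0,0,0.5],[0.12,-0.022,-0.015,0,0,0,0.5],[0.2,-0.022,-0.015,0,0,0,0.5],[0.24,-0.022,-0.015,0,0,0,0.5],[0.245,-0.022,-0.015,0,0,0,0.5],[0.245,-0.022,-0.015,0,0,0,0.5]]' 40 && python3 -m pendant '[[0,0,0,0,0,0,-1],[0,0,0,0,0,0,-1],[0,0,0,0,0,0,-1],[0,0,0,0,0,0,-1],[0,0,0,0,0,0,-1],[0,0,0,0,0,0,-1],[0,0,0,0,0,0,-1],[0,0,0,0,0,0,-1]]' 40; python3 go.py -.055 -.03 .12
```

```text
clock: 12.38
position: [0.5863, -0.1399, 0.1194]
tool_rot: [1.233, 1.186, -1.221]
force: [1.0, 0.1, 1.0]
width: 0.0686
clock: 13.05
position: [0.5863, -0.1398, 0.1196]
tool_rot: [1.233, 1.186, -1.221]
force: [0.7, 1.4, 1.2]
width: 0.0228
t 13.05 local [-0.0498 -0.0271  0.1196] F [0.7 1.4 1.2] w 0.0228 j [-0.25  0.42  1.63  0.    1.08  1.34]
tool axes
 [[ 0.012  1.    -0.027]
 [-0.002 -0.027 -1.   ]
 [-1.     0.012  0.002]]
target [ 0.5811 -0.1426  0.12  ] shift [-0.0015 -0.0174  0.0097] turn [-1.9969e+00  1.2400e-02  1.8000e-03]
target [ 0.5811 -0.1426  0.12  ] shift [-0.0015 -0.0174  0.0097] turn [ 0.0031  0.0011 -0.0079]
```

Gripped (22.8 mm on the 24 mm handle). Working out the arc as shifts from here.

```bash
cat > arc.py <<'E'
import sys,numpy as np
th=list(map(float,sys.argv[1:]));sys.argv=['x']
import go
a=np.array([-.0498,-.0271]);rel=np.array([-.055,-.148]);H=a-rel
rot=lambda t:np.array([rel[0]*np.cos(t)+rel[1]*np.sin(t),-rel[0]*np.sin(t)+rel[1]*np.cos(t)])
l=go.loc(go.p)[:2]-H;print("theta now",round(np.arctan2(rel[1],rel[0])-np.arctan2(l[1],l[0]),3)%(2*np.pi),"r",np.hypot(*l).round(4))
for t in th:
    P=go.T(*(H+rot(t)),.1195);print(t,(go.q.inv().apply(P-go.p)/.3).round(3))
E
python3 arc.py .1 .2 .3 .4 .5 .6 .7 .75
```

```text
t 13.05 local [-0.0498 -0.0271  0.1196] F [0.7 1.4 1.2] w 0.0228 j [-0.25  0.42  1.63  0.    1.08  1.34]
tool axes
 [[ 0.012  1.    -0.027]
 [-0.002 -0.027 -1.   ]
 [-1.     0.012  0.002]]
theta now 0.0 r 0.1579
0.1 [-0.    -0.048 -0.021]
0.2 [-0.001 -0.094 -0.047]
0.3 [-0.002 -0.137 -0.077]
0.4 [-0.002 -0.177 -0.111]
0.5 [-0.003 -0.213 -0.149]
0.6 [-0.003 -0.246 -0.191]
0.7 [-0.003 -0.274 -0.235]
0.75 [-0.004 -0.286 -0.259]
```

```bash
python3 -m pendant '[[0,-0.048,-0.021,0,0,0,-1],[0,-0.094,-0.047,0,0,0,-1],[-0.002,-0.137,-0.077,0,0,0,-1],[-0.002,-0.177,-0.111,0,0,0,-1],[-0.003,-0.213,-0.149,0,0,0,-1],[-0.003,-0.246,-0.191,0,0,0,-1]]' 50; python3 arc.py .6 .7 .8 .9 1.0 1.1 1.2 1.3 1.4
```

```text
clock: 13.55
position: [0.5147, -0.0814, 0.1196]
tool_rot: [1.233, 1.182, -1.22]
force: [3.6, -1.9, -1.7]
width: 0.0231
t 13.55 local [-0.1233  0.029   0.1196] F [ 3.6 -1.9 -1.7] w 0.0231 j [-0.18  0.3   1.82 -0.    1.01  1.42]
tool axes
 [[ 0.015  1.    -0.027]
 [-0.004 -0.027 -1.   ]
 [-1.     0.015  0.004]]
theta now 0.594 r 0.158
0.6 [ 0.    -0.002 -0.003]
0.7 [-0.    -0.029 -0.047]
0.8 [-0.001 -0.053 -0.094]
0.9 [-0.001 -0.071 -0.144]
1.0 [-0.002 -0.085 -0.194]
1.1 [-0.002 -0.093 -0.246]
1.2 [-0.002 -0.096 -0.299]
1.3 [-0.003 -0.094 -0.351]
1.4 [-0.003 -0.087 -0.403]
```

```bash
python3 -m pendant '[[0,-0.029,-0.047,0,0,0,-1],[-0.001,-0.053,-0.094,0,0,0,-1],[-0.001,-0.071,-0.144,0,0,0,-1],[-0.002,-0.085,-0.194,0,0,0,-1],[-0.002,-0.093,-0.246,0,0,0,-1],[-0.002,-0.096,-0.299,0,0,0,-1],[-0.003,-0.094,-0.351,0,0,0,-1],[-0.003,-0.094,-0.351,0,0,0,-1]]' 50; python3 arc.py 1.3 1.35 1.4 1.45 1.5
```

```text
clock: 14.22
position: [0.4891, 0.0256, 0.1196]
tool_rot: [1.23, 1.183, -1.218]
force: [-0.7, -3.9, -0.4]
width: 0.023
t 14.2167 local [-0.1522  0.1352  0.1196] F [-0.7 -3.9 -0.4] w 0.023 j [ 0.03  0.25  1.89 -0.01  0.99  1.63]
tool axes
 [[ 0.015  1.    -0.024]
 [-0.005 -0.024 -1.   ]
 [-1.     0.015  0.005]]
theta now 1.3051853071795865 r 0.158
1.3 [0.    0.    0.003]
1.35 [ 0.     0.003 -0.023]
1.4 [ 0.     0.008 -0.049]
1.45 [ 0.     0.013 -0.075]
1.5 [ 0.    0.02 -0.1 ]
```

Past the click, with the spring load showing as about −4 N in y. Going to about 1.47, settling, then checking.

```bash
python3 -m pendant '[[0,0.003,-0.023,0,0,0,-1],[0,0.008,-0.049,0,0,0,-1],[0,0.013,-0.075,0,0,0,-1],[0,0.016,-0.085,0,0,0,-1],[0,0.016,-0.085,0,0,0,-1],[0,0.016,-0.085,0,0,0,-1],[0,0.016,-0.085,0,0,0,-1],[0,0.016,-0.085,0,0,0,-1]]' 50; python3 arc.py
python3 - <<'E'
from cell import arm
import cv2
a=arm.read_camera("top");b=arm.read_camera("scene")
for c,n in (("top","tumbler"),("scene","tumbler"),("scene","paddle"),("scene","frit_jar"),("scene","paperweight"),("top","frit_jar"),("top","paddle")): print(c,n,[[round(float(x),3) for x in d["point"]] for d in arm.find_in(c,n)][:4])
cv2.imwrite("pics/f1.png",cv2.resize(b["img"][140:290,160:330],None,fx=4,fy=4,interpolation=2)[:,:,::-1])
E
```

```text
clock: 14.88
position: [0.4941, 0.05, 0.1196]
tool_rot: [1.229, 1.183, -1.22]
force: [-1.5, -6.1, 2.0]
width: 0.0233
t 14.8833 local [-0.148   0.1597  0.1196] F [-1.5 -6.1  2. ] w 0.0233 j [ 0.08  0.26  1.87 -0.01  0.99  1.68]
tool axes
 [[ 0.014  1.    -0.024]
 [-0.006 -0.024 -1.   ]
 [-1.     0.014  0.006]]
theta now 1.463185307179586 r 0.158
top tumbler [[0.816, -0.152, 0.069], [0.647, -0.112, 0.075], [0.777, -0.289, 0.069], [0.799, -0.004, 0.065]]
scene tumbler [[0.803, 0.0, 0.073], [0.788, -0.278, 0.067], [0.628, -0.115, 0.102], [0.825, -0.144, 0.077]]
scene paddle [[0.517, -0.445, 0.013]]
scene frit_jar [[0.564, 0.43, 0.064], [0.685, -0.051, 0.099]]
scene paperweight [[0.654, 0.396, 0.035]]
top frit_jar [[0.533, 0.422, 0.097]]
top paddle [[0.506, -0.447, 0.011]]
```

View pics/f1.png

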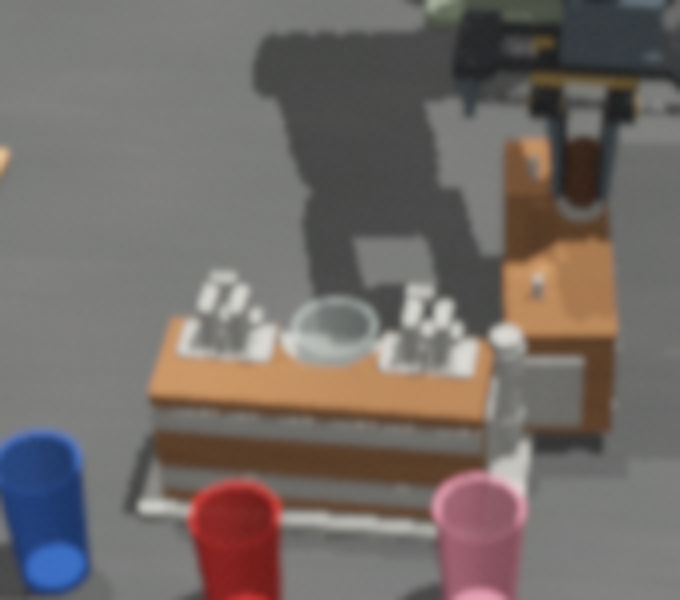

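The front half stands square to the back half at (555,240) px, with the handle between the fingers at (582,170). The tumbler at (335,330) is upright in place, both catches have their lugs together, and the bystanders are where they were. I'll check that the arm is still, then hand in.

```bash
python3 -m pendant '[[0,0,0,0,0,0,-1],[0,0,0,0,0,0,-1],[0,0,0,0,0,0,-1],[0,0,0,0,0,0,-1]]' 50; python3 arc.py | grep theta; python3 -c "
from cell import arm
import numpy as np
print(np.round(arm.read_state()['joint_vel'],3)); print(arm.sign_off())"
```

```text
clock: 15.67
position: [0.4938, 0.0491, 0.1196]
tool_rot: [1.229, 1.182, -1.22]
force: [-1.4, -5.7, 0.8]
width: 0.0231
theta now 1.4571853071795866 r 0.1581
[-0.    -0.002 -0.001 -0.001  0.002  0.001]
the job is handed in; nothing more can be done
None
```

The mould is open and handed in at 15.7 s, with the gripper still holding the handle. I squeezed the hinge catch home, then the free-end catch, and swung the front half past its click. It stands about 1.46 rad open, worked out from the tool position along the arc.

- **Handle hold:** the 50 N grip reads 23 mm on the 24 mm handle. The spring load is about 6 N and the arm is still.
- **Catches:** the fingers stalled at about 28 mm on each catch, against 30 mm expected when home. The pictures show both pairs of lugs together.
- **Tumbler and bystanders:** the last picture shows the tumbler upright in the cavity. The networks still found the paddle, jar and paperweight within about 3 mm of where they started.

Two checks disagreed on the way:
- **First squeeze missed:** the fingers closed to 1.5 mm. Both cameras showed the tool about 30 mm higher than the stated TCP and tip distance imply. I worked about 26 mm lower from then on, with no unexpected contact force. I did not find the cause.
- **Camera offset:** the scene camera placed the mould about 6 mm further along y than the top camera did. The grasps themselves suggested about 3 mm.

I viewed 10 pictures in all by the budget's count, or one past it if the enlarged first crop is counted separately.

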